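Preheat the food press: slide it onto the hotplate, refit the knob and hold it in

TASK

Get the small table cooker going: first slide the round iron food press along the cooker's top, without lifting it, until it stands centred on the dark round heating plate. Then take the loose knob from the worktop, turn it so that its keyed hole matches the D-shaped shaft on the cooker, push it fully home on the shaft and press it all the way in against its spring. Finish while still holding the knob pressed in: do not let go, and leave the spoon rest, the garlic and the salt shaker alone.

Things in the scene. Friction and masses are not known exactly. Their poses are not given: they have to be found in the camera images.
- cooker: fixed table cooker, a flat white box with a bare metal top, 140 (x) by 400 (y) by 40 mm high; origin at the centre of its underside, z up; flat top 40 mm above it. Front (-x) with vent slits faces the robot. Heating plate's centre at y = -20 mm, control shaft at y = -150 mm (right end), both x = 0; the press starts near y = +115 mm
- heat_zone (a point): centre of the dark round heating plate, a disc of 132 mm diameter flush with the cooker's top; the point lies on the top surface; axes as the cooker's. Overhead, a wall cabinet begins at about x = 0.58 m (its handles) and 0.46 m above the worktop: keep the wrist in front of it
- press: loose round iron food press: disc 120 mm diameter, 10 mm thick, 0.4 to 0.8 kg, wooden bar handle across its middle; origin at the centre of its underside, z up. The bar lies along x, 80 mm long, 18 mm wide (y), from 28 to 48 mm above the origin, on two 8 mm posts at x = +-26 mm. Slides freely on the cooker's top
- knob: loose grey knob, 60 g, upright on the worktop, hole down; origin: centre of underside, z up. Foot flange 48 mm diameter, 6 mm high; above it a block 38 (x) by 28 mm (y) up to 40 mm: grip its 28 mm width. A nose 8 mm wide at 30 to 39 mm height juts 14 mm out on the -x side, the side of the hole's flat. D-hole: 17.5 mm diameter, flat 2.75 mm off axis, 14 mm deep
- knob_seat (a point): centre of the roof of the knob's hole, 14 mm above the knob's origin, on its axis; axes as the knob's. Meets shaft_tip when the knob is fully home.
- knob_nose (a point): outer end of the knob's nose, 33 mm from the knob's axis on its -x side, 34.5 mm above its underside
- shaft_tip (a point): top end, on the axis, of the steel D-shaft upright on the cooker: 16 mm diameter, flat 2 mm off axis on its own -x side, 22 mm above the cooker's top unpressed. The D-shaped 36 mm collar at its foot has its flat on the same side, up to 0.6 rad from the cooker's front. Knob fits with nose over flat, 0.1 rad play; home and unpressed, its underside is 8 mm above the cooker's top
- spindle (a joint): how far the shaft is pressed down, m: 0 out, 0.006 fully in. Spring: about 4 N to start it, about 10 N at the stop; it comes back out when let go. The shaft does not turn.
- spoon_rest: bystander: grey round spoon rest, 114 mm diameter, 18 mm high, on the worktop; origin at the centre of its underside
- garlic_a: bystander: garlic bulb, 60 mm, on the worktop; origin at the centre of its underside
- shaker: bystander: glass salt shaker, 35 mm diameter, 90 mm high; origin at the centre of its underside
There are look-alikes about, which are no part of the job. What is shaped like the knob but blue or turquoise is not meant.

How it is judged (in metres and radians):
On the way, in this order (a step that is already met when the one before it is completed fails the run):
1. the press stands centred on the heating plate, flat and still, the knob not yet on its shaft (horizontal distance between press and heat_zone below 0.015 m and z of press in the frame of heat_zone below 0.003 m and angle between press's own z axis and vertical below 0.05 rad and linear speed of press below 0.02 m/s and distance between knob_seat and shaft_tip above 0.03 m), for 0.2 s.
2. the knob is fully home on the D-shaft (distance between knob_seat and shaft_tip below 0.003 m and angle between the x axis of knob and the x axis of shaft_tip, either way round below 0.25 rad and x of knob_nose in the frame of shaft_tip below -0.02 m and angle between knob's own z axis and vertical below 0.1 rad), for 0.1 s.
At the end, for the whole second after the job is handed in: The press stands flat, untouched, within 15 mm of the heating plate's centre; the knob is home (hole roof within 3 mm of the shaft end, upright within 0.1 rad, turned within 0.25 rad, nose on the flat's side) and the fingers keep the shaft pressed in over 4.5 of its 6 mm (all of step 2 and horizontal distance between press and heat_zone below 0.015 m and z of press in the frame of heat_zone below 0.003 m and angle between press's own z axis and vertical below 0.05 rad and linear speed of each of press, knob below 0.02 m/s and value of joint spindle above 0.0045 m and contact force between the fingers and knob above 2 N and contact force between each of the arm, the fingers and press below 0.3 N); the arm keeps its last pose, push and grip.
It fails at once if the press is lifted off the cooker's top (more than 8 mm) or tipped (z of press in the frame of cooker above 0.048 m or angle between press's own z axis and vertical above 0.2 rad).
It fails at once if the press falls off the cooker (z of press in the frame of cooker below 0.03 m).
It fails at once if a bystander is pushed away by more than 30 mm (distance of any of spoon_rest, garlic_a, shaker from where it was at the start of the episode above 0.03 m).
It also fails if it takes over 58 s, if anything falls off the work surface, if the arm or the gripper's body presses on something with over 40 N, if the wrist force passes 120 N, or if a joint passes its speed limit or range.

ROBOT

A 7-joint arm with a two-finger parallel gripper is mounted at the origin on a cart in front of the work surface, level with it; the furniture and walls round the work are solid. World frame = base frame: x ahead of the robot, y to its left, z up, the work surface at z = 0. Lengths are in mm, angles in rad, forces in N, time in s.
With the tool pointing down it reaches from about 400 to 875 mm from the base axis. Payload 19.3 kg.
Tool frame: the origin (TCP) lies midway between the tips of the shut fingers; the grasp point (between the pads) lies manip.grip_depth behind it (manip.grip_depth is the distance from the TCP to the grasp point, in mm); x points along the fingers, z is the direction in which the jaws open and shut, and the axes are right-handed (so a half turn about x gives the same grasp; the last joint's range is limited). The gripper opens to 85 mm and grips with 20 to 120 N. Pads are 22 mm wide; open, the fingers measure 114 mm over their backs; the gripper's body (76 mm by 85 mm) begins 54 mm behind the grasp point. The pads swing forward as they close: fully open they stand 13 mm farther back than shut.
Start: joints at [1.213, 0.521, -0.036, 1.599, 0.021, 1.021, -0.113], TCP at [177.374, -599.294, 231.291] pointing down, gripper open.
Joint ranges: [-2.91, 2.91], [-0.3, 2.13], [-1.5, 1.42], [0.17, 2.43], [-1.26, 4.41], [0.16, 1.93], [-2.52, 2.52]. Speed limits (rad/s): [1.89, 1.89, 2.39, 2.39, 3.01, 3.01, 3.01].

INTERFACE

Orientations are given as a unit quaternion [x, y, z, w].
In Python, from cell import manip gives the robot as it stands. The module is installed in compiled form; this text tells all that it offers.
- The arm moves only by the shell command python3 -m jog 'ROWS' [FORCE]. ROWS is a JSON object of lists of equal length, an entry for each row: "travel": the shift along the tool's x, y, z as a fraction of full scale, a list of three; "dr": the turn, a rotation vector about the tool's x, y, z as a fraction of full scale, a list of three; "grip": the opening, from 0 (shut) to 1 (fully open). A call has 1 to 8 rows; each row is the pose to reach, as a shift and turn from the pose measured when the call began, along the tool's axes at that moment, turning the shorter way round; what a row does not reach only later rows make up. Full scale, the value 1, is 250 mm for a shift and 180 degrees for a turn. A row lasts 1/12 s, in which the tool goes at most 41.7 mm and 7.16 degrees, less where a joint would pass 70% of its speed; a pose out of reach is approached as far as the arm can. A call with a number of a shift or a turn outside -1 to 1 is refused whole. A call with a gripper value outside its range is refused whole. The fingers move at their own pace and stop on an object; FORCE is the grip in N (left out, the last holds). Time passes only in rows, so rows that repeat a pose let the fingers close. It gives the time, the measured TCP pose, the force and the opening at its end, in the units of the state.
- manip.observe(): the state, without advancing time (a new reading comes with each control period).
- manip.snapshot(name): name is "scene" or "top"; returns the picture (384x512x3 uint8, blue, green, red); there is no depth.
- manip.calibration(name): a dict with "fx", "fy", "cx", "cy" (pixels), "k1" (the pictures are not rectified: a ray, as slopes to the right and down, at radius r is drawn at 1 + k1 r^2 times it, then the intrinsics apply), "xyz" and "attitude" of the camera in the world. Camera axes: x right, y up, looking along -z (the intrinsics and any distortion apply to the point x, -y, -z); pixel columns grow to the right and rows downward; lengths in mm; the calibration is good to about 2 mm. A picture is of the moment at which its call begins. calibration takes no time and is no camera call.
- manip.close_job(): hands the job in, once; it reports no verdict.
The state is a dict: "t": time; "joint_positions": joint angles; "qvel": joint speeds; "joint_efforts": joint torques, N m; "eef_pos": TCP position; "tcp_rot": TCP orientation; "ft_force": force on the tool from outside, world axes, zero at the start; "moment": the same for the moment, N m; "grip_width": finger opening in mm.
Only numpy, scipy, OpenCV 4.12 (cv2) and the standard library are available. Lean on these libraries where they do the work, as an engineer would, in place of code of your own. Each camera call takes 0.05 s, during which the arm holds its last target. There are 200 camera calls.

## Working session

There is one attempt and no reset: what is moved stays moved. The work goes in short steps, Python scripts to look and compute and a shell command to move; the robot and the scene stay as the last step left them, time stands still between calls to the robot, and variables do not carry over. Pictures are saved under pics/ and viewed, about 8 in all and at most 12, crops included, and the job is handed in when it is done.

```bash
mkdir -p pics
cat > h.py <<'E'
import numpy as np, cv2
from scipy.spatial.transform import Rotation as R
from cell import manip
def ray(name,u,v):
    c=manip.calibration(name)
    K=np.array([[c['fx'],0,c['cx']],[0,c['fy'],c['cy']],[0,0,1]])
    p=cv2.undistortPoints(np.array([[[u,v]]],float),K,np.array([c['k1'],0,0,0.]))[0,0]
    d=R.from_quat(c['attitude']).apply([p[0],-p[1],-1])
    return np.array(c['xyz'],float),d
def at(name,u,v,z):
    o,d=ray(name,u,v); return (o+d*(z-o[2])/d[2]).round(1)
def proj(name,P):
    c=manip.calibration(name)
    q=R.from_quat(c['attitude']).inv().apply(np.array(P,float)-c['xyz']); x,y=q[...,0]/-q[...,2],-q[...,1]/-q[...,2]
    s=1+c['k1']*(x*x+y*y); return np.stack([c['fx']*x*s+c['cx'],c['fy']*y*s+c['cy']],-1).round(1)
def rows(P,rotvec_world=(0,0,0)):
    "world target point -> travel fraction, and dr for a world rotation vector"
    s=manip.observe(); r=R.from_quat(s['tcp_rot'])
    return (r.inv().apply(np.array(P,float)-s['eef_pos'])/250).round(4),(r.inv().apply(rotvec_world)/np.pi).round(4)
E
python3 - <<'E'
from h import *
s=manip.observe();print(s, manip.grip_depth);print(R.from_quat(s['tcp_rot']).as_matrix().round(3))
for n in("scene","top"):
    print(manip.calibration(n));cv2.imwrite(f"pics/{n}0.png",manip.snapshot(n))
E
```

```text
{'t': 0.0, 'joint_positions': array([ 1.21278756,  0.52201841, -0.03631772,  1.59999732,  0.02120646,
        1.02111914, -0.11277884]), 'qvel': array([ 1.82167844e-04,  1.75931970e-03, -1.73907727e-04, -6.91753367e-04,
        6.31494034e-06, -1.50976341e-04, -6.44433915e-04]), 'joint_efforts': array([-1.35907725e-03, -9.27083087e+01,  1.97883256e+00, -3.69922578e+01,
        1.78392988e-02,  8.13479943e-03,  8.62449099e-06]), 'eef_pos': array([ 177.26735599, -598.97825287,  230.72693548]), 'tcp_rot': array([ 0.42334339,  0.56688358, -0.42290848,  0.5661906 ]), 'ft_force': array([0.71824762, 0.30944293, 0.43289345]), 'moment': array([-0.00905872, -0.02462122,  0.00308728]), 'grip_width': 85.68392865606671} 18.700000000000003
[[-0.     0.959  0.284]
 [ 0.001  0.284 -0.959]
 [-1.    -0.    -0.001]]
{'fx': 367.00051606133826, 'fy': 367.00051606133826, 'cx': 257.77752307241576, 'cy': 191.1542429764887, 'k1': -0.010181105865106928, 'xyz': array([ 113.79684525, -706.18879737,  979.71265612]), 'attitude': array([ 0.33898812, -0.10120378, -0.28660692,  0.89033776])}
{'fx': 376.1772649707952, 'fy': 376.1772649707952, 'cx': 251.84065340415825, 'cy': 184.53108704227873, 'k1': 0.037617840828032205, 'xyz': array([ 459.64397299,  -77.90910218, 1143.55224844]), 'attitude': array([ 0.02987085, -0.02896228, -0.70073322,  0.71220915])}
```

View pics/scene0.png

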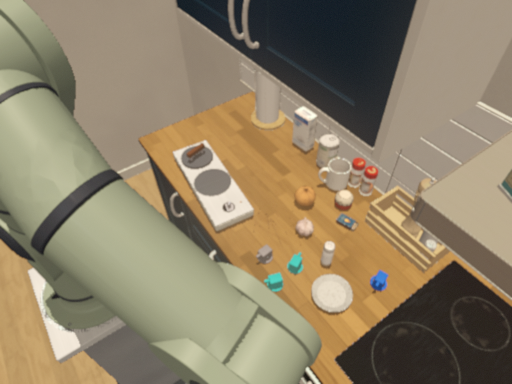

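View pics/top0.png

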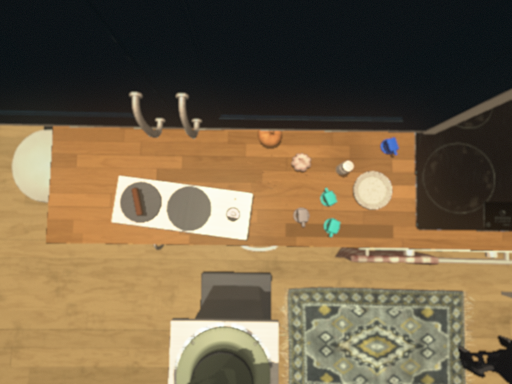

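The grey knob is at top (302,216), scene (264,254). The look-alikes are turquoise at top (328,198) and (332,227), and blue at (390,147), so only the grey one fits. The cooker spans top (112..253, 177..240), with the press at (140,202), plate (189,208) and shaft (233,214). I'll confirm in one enlarged crop.

Run:
```python
from h import *
a=np.mean([manip.snapshot("top").astype(float) for _ in range(3)],0).astype(np.uint8)
b=np.mean([manip.snapshot("scene").astype(float) for _ in range(3)],0).astype(np.uint8)
z=lambda i,u,v,w,h,k:cv2.resize(i[v:v+h,u:u+w],None,fx=k,fy=k,interpolation=cv2.INTER_CUBIC)
o=np.zeros((600,800,3),np.uint8)
o[:300,:600]=z(a,105,170,150,75,4)
o[300:580,0:240]=z(a,285,195,30,35,8)
o[300:580,250:490]=z(a,218,197,30,35,8)
o[300:580,500:780]=z(b,247,237,35,35,8)
cv2.imwrite("pics/crop1.png",o)
```

```text
(no output)
```

View pics/crop1.png

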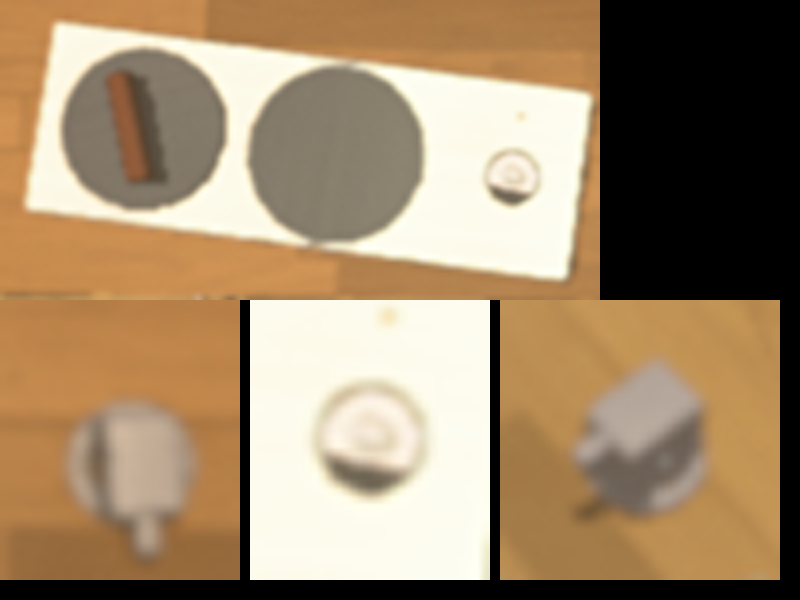

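Crop shows the grey knob (block plus nose toward the image bottom, i.e. -x, at px ~(303.5,225)), flange centre px ~(301.2,215.2), and the collar flat, which is dark, towards -x at about px (232,217). Now I'll work out the numbers.

Run:
```python
from h import *
c=[(105+u/4-.4,170+v/4-.4) for u,v in[(53,22),(593,93),(568,281),(25,209)]]
W=np.array([at("top",u,v,40) for u,v in c]);print("corners",W.tolist())
ang=[np.degrees(np.arctan2(*(W[0]-W[1])[[0,1]]*[-1,1])),np.degrees(np.arctan2(*(W[3]-W[2])[[0,1]]*[-1,1]))]
m=W.mean(0);yd=(W[0]-W[1]+W[3]-W[2])[:2];L=np.linalg.norm(yd);yd/=L;xd=np.array([yd[1],-yd[0]])
print("size",L/2,"yaw",ang,"centre",m,"plate",m[:2]-20*yd,"shaft",m[:2]-150*yd,"press nominal",m[:2]+115*yd)
a=np.mean([manip.snapshot("top").astype(float) for _ in range(6)],0).astype(np.uint8)
hsv=cv2.cvtColor(a,cv2.COLOR_BGR2HSV);g=cv2.cvtColor(a,cv2.COLOR_BGR2GRAY)
def big(mask,x0,x1,y0=175,y1=245):
    k=np.zeros_like(mask);k[y0:y1,x0:x1]=mask[y0:y1,x0:x1]
    n,l,s,ce=cv2.connectedComponentsWithStats(k.astype(np.uint8));i=1+s[1:,4].argmax();return ce[i],s[i],l==i
dark=(g<190)
for nm,x0,x1,z in(("press",117,163,50),("plate",164,214,40),("collar",222,244,46)):
    ce,s,l=big(dark,x0,x1,180 if nm!="collar" else 200,236 if nm!="collar" else 228);print(nm,ce,s,at("top",*ce,z))
    if nm!="collar":
        ys,xs=np.nonzero(l);(u,v),r=cv2.minEnclosingCircle(np.stack([xs,ys],1).astype(np.float32));print("  circ",u,v,r,at("top",u,v,z))
wood=((hsv[...,1]>100)&(hsv[...,0]<15)&(g<120));ce,s,l=big(wood,125,160,180,222);print("handle",ce,s,at("top",*ce,88))
ys,xs=np.nonzero(l);print("handle rect",cv2.minAreaRect(np.stack([xs,ys],1).astype(np.float32)))
print("knob flange",at("top",301.0,215,6),"nose",at("top",303.2,224.8,36), "shaft px",proj("top",[*(m[:2]-150*yd),62]),proj("top",[*(m[:2]-150*yd),42]))
print(g[207:224,223:243])
```

```text
corners [[573.1, 318.1, 40.0], [527.2, -79.1, 40.0], [390.2, -63.1, 40.0], [436.3, 331.9, 40.0]]
size 398.76209699518836 yaw [np.float64(-6.591799732828676), np.float64(-6.656810114274528)] centre [481.7  126.95  40.  ] plate [479.39285996 107.08351806] shaft [464.39644971 -22.04861458] press nominal [494.96605522 241.18227118]
press [140.49625749 201.87949102] [ 120  182   42   41 1336] [495.2 245.9  50. ]
  circ 140.68605041503906 201.9534912109375 20.90928077697754 [495.  245.4  50. ]
plate [188.52084406 207.28461143] [ 164  180   50   56 1943] [481.9 108.4  40. ]
  circ 188.5 207.5 36.83079147338867 [481.3 108.5  40. ]
collar [231.55882353 218.29411765] [227 216  11   5  34] [451.8 -18.4  46. ]
handle [136.76536313 201.25139665] [132 188  11  28 179] [495.6 245.1  88. ]
handle rect ((136.84616088867188, 201.2307586669922), (27.456256866455078, 6.667947769165039), 78.69007110595703)
knob flange [ 464.9 -225.2    6. ] nose [ 436.3 -227.9   36. ] shaft px [232.6 213.9] [233. 214.]
[[249 249 249 249 249 247 241 229 220 217 215 215 225 239 247 250 251 250
  250 250]
 [249 249 250 250 
[... 642 characters left out ...]
 217 237
  249 251]
 [250 250 245 218 179 176 194 213 221 220 221 227 234 243 243 223 214 239
  250 251]
 [250 250 250 233 176 126 126 149 168 174 183 202 220 232 229 215 224 245
  251 251]
 [250 251 251 247 208 139 108 108 113 115 122 137 152 166 182 211 239 250
  251 251]
 [250 250 251 250 233 185 142 117 106 102 103 106 117 145 195 235 249 251
  251 251]
 [250 250 250 251 249 237 214 176 142 122 118 132 168 213 240 250 252 251
  251 251]
 [250 250 250 250 251 251 249 237 216 195 191 208 235 249 252 252 251 251
  251 251]
 [250 250 250 250 250 251 251 251 250 248 247 248 251 252 252 251 251 251
  251 251]
 [250 250 250 250 250 250 251 251 252 252 252 252 251 251 251 251 251 251
  251 251]]
```

```bash
python3 -m jog '{"travel":[[0,1,-0.9],[0,1,-0.9],[0,1,-0.9],[0,1,-0.9],[0,1,-0.9],[0,1,-0.9],[0,1,-0.9],[0,1,-0.9]],"dr":[[0.028,0,0],[0.028,0,0],[0.028,0,0],[0.028,0,0],[0.028,0,0],[0.028,0,0],[0.028,0,0],[0.028,0,0]],"grip":[0.6,0.6,0.6,0.6,0.6,0.6,0.6,0.6]}' 20
python3 -m jog '{"travel":[[0,0.6,-1],[0,0.6,-1],[0,0.6,-1],[0,0.6,-1],[0,0.6,-1],[0,0.6,-1],[0,0.6,-1],[0,0.6,-1]],"dr":[[0,0,0],[0,0,0],[0,0,0],[0,0,0],[0,0,0],[0,0,0],[0,0,0],[0,0,0]],"grip":[0.6,0.6,0.6,0.6,0.6,0.6,0.6,0.6]}'
python3 - <<'E'
from h import *
print(rows([496,245.5,180]));s=manip.observe();print(s['t'],s['joint_positions'].round(2));print(R.from_quat(s['tcp_rot']).as_matrix().round(3))
E
```

```text
t: 1.37
eef_pos: [352.3, -313.4, 231.6]
tcp_rot: [0.448, 0.547, -0.448, 0.548]
ft_force: [2.2, -0.6, 0.1]
grip_width: 51.4
t: 2.03
eef_pos: [451.8, -31.5, 231.9]
tcp_rot: [0.447, 0.549, -0.445, 0.549]
ft_force: [-0.9, 0.1, -0.3]
grip_width: 50.9
(array([ 0.2103,  0.4005, -1.0477]), array([0., 0., 0.]))
2.0333 [ 0.2   0.26 -0.3   2.02  0.1   0.87 -1.53]
[[ 0.002  0.979  0.206]
 [ 0.002  0.206 -0.979]
 [-1.     0.003 -0.001]]
```

```bash
python3 -m jog '{"travel":[[0.2,0.4,-1],[0.2,0.4,-1],[0.2,0.4,-1],[0.2,0.4,-1],[0.2,0.4,-1],[0.2,0.4,-1],[0.2,0.4,-1],[0.2,0.4,-1]],"dr":[[0,0,0],[0,0,0],[0,0,0],[0,0,0],[0,0,0],[0,0,0],[0,0,0],[0,0,0]],"grip":[0.6,0.6,0.6,0.6,0.6,0.6,0.6,0.6]}'
python3 - <<'E'
from h import *
print(rows([495.5,245.3,120])[0],rows([495.5,245.3,62])[0])
o=[manip.snapshot(n) for n in("top","scene")]
z=lambda i,u,v,w,h,k:cv2.resize(i[v:v+h,u:u+w],None,fx=k,fy=k,interpolation=cv2.INTER_CUBIC)
cv2.imwrite("pics/p2.png",np.hstack([z(o[0],100,160,95,90,4),z(o[1],155,115,100,90,4)]))
E
```

```text
t: 2.7
eef_pos: [497.6, 240.4, 181.5]
tcp_rot: [0.445, 0.551, -0.442, 0.55]
ft_force: [-2.0, -0.4, -1.1]
grip_width: 51.2
[ 0.2461 -0.0047 -0.0199] [ 0.4781 -0.0052 -0.0189]
```

View pics/p2.png

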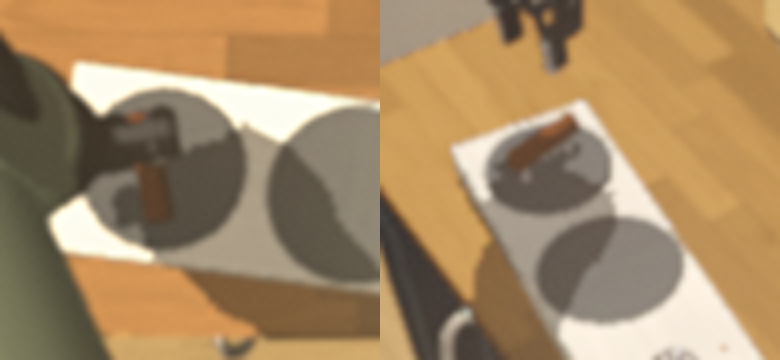

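The gripper stands over the handle (top crop ~(150,140), scene crop fingers ~(535,40)). I'll go down now, slowly, and close.

```bash
python3 -m jog '{"travel":[[0.1,-0.005,-0.02],[0.2,-0.005,-0.02],[0.3,-0.005,-0.02],[0.38,-0.005,-0.02],[0.44,-0.005,-0.02],[0.47,-0.005,-0.02],[0.47,-0.005,-0.02],[0.47,-0.005,-0.02]],"dr":[[0,0,0],[0,0,0],[0,0,0],[0,0,0],[0,0,0],[0,0,0],[0,0,0],[0,0,0]],"grip":[0.6,0.6,0.6,0.6,0.6,0.6,0.6,0.6]}'
python3 -m jog '{"travel":[[0,0,0],[0,0,0],[0,0,0],[0,0,0],[0,0,0],[0,0,0],[0,0,0],[0,0,0]],"dr":[[0,0,0],[0,0,0],[0,0,0],[0,0,0],[0,0,0],[0,0,0],[0,0,0],[0,0,0]],"grip":[0.15,0.15,0.15,0.15,0.15,0.15,0.15,0.15]}' 20
python3 - <<'E'
from h import *
s=manip.observe();print(s['eef_pos'],rows(np.array(s['eef_pos'])+[481.3-495.5,108-245.5,0]));print(R.from_quat(s['tcp_rot']).as_matrix().round(3))
E
```

```text
t: 3.47
eef_pos: [496.2, 239.0, 65.1]
tcp_rot: [0.446, 0.549, -0.444, 0.549]
ft_force: [-0.1, -1.0, 0.9]
grip_width: 51.4
t: 4.13
eef_pos: [496.8, 239.7, 66.4]
tcp_rot: [0.447, 0.549, -0.444, 0.55]
ft_force: [-0.6, 1.5, 11.5]
grip_width: 17.1
[496.84476726 239.66008212  66.35507187] (array([-0.0018, -0.1695,  0.5263]), array([0., 0., 0.]))
[[ 0.004  0.978  0.207]
 [ 0.003  0.207 -0.978]
 [-1.     0.004 -0.002]]
```

```bash
python3 -m jog '{"travel":[[0,-0.01,0.03],[0,-0.02,0.06],[0,-0.03,0.1],[0,-0.05,0.14],[0,-0.06,0.18],[0,-0.08,0.22],[0,-0.09,0.26],[0,-0.1,0.3]],"dr":[[0,0,0],[0,0,0],[0,0,0],[0,0,0],[0,0,0],[0,0,0],[0,0,0],[0,0,0]],"grip":[0.15,0.15,0.15,0.15,0.15,0.15,0.15,0.15]}'
python3 - <<'E'
from h import *
print(rows([480.5,108,66.4])[0])
E
```

```text
t: 4.8
eef_pos: [488.0, 160.3, 66.3]
tcp_rot: [0.447, 0.549, -0.443, 0.55]
ft_force: [-0.0, 5.3, 5.8]
grip_width: 17.8
[-0.001  -0.0726  0.1983]
```

```bash
python3 -m jog '{"travel":[[0,-0.015,0.03],[0,-0.025,0.07],[0,-0.04,0.11],[0,-0.055,0.15],[0,-0.065,0.18],[0,-0.073,0.198],[0,-0.073,0.198],[0,-0.073,0.198]],"dr":[[0,0,0],[0,0,0],[0,0,0],[0,0,0],[0,0,0],[0,0,0],[0,0,0],[0,0,0]],"grip":[0.15,0.15,0.15,0.15,0.15,0.15,0.15,0.15]}'
python3 - <<'E'
from h import *
print(rows([480.5,108,66.4])[0])
o=[manip.snapshot(n) for n in("top","scene")]
z=lambda i,u,v,w,h,k:cv2.resize(i[v:v+h,u:u+w],None,fx=k,fy=k,interpolation=cv2.INTER_CUBIC)
cv2.imwrite("pics/p3.png",np.hstack([z(o[0],100,160,95,90,4),z(o[1],155,115,100,90,4)]))
E
```

```text
t: 5.47
eef_pos: [480.4, 106.1, 66.3]
tcp_rot: [0.447, 0.548, -0.444, 0.55]
ft_force: [0.3, -5.0, 9.9]
grip_width: 17.5
[-0.0003  0.0021 -0.0073]
```

View pics/p3.png

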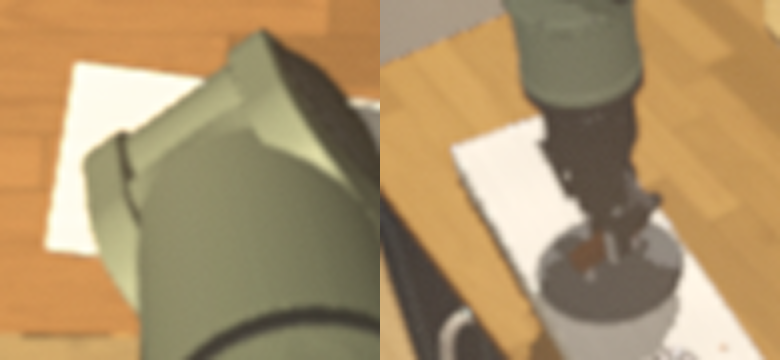

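The press sits on the plate (scene crop ~(610,265)). I'll release, rise, then verify with the arm out of the way.

```bash
python3 -m jog '{"travel":[[0,0,0],[0,0,0],[0,0,0],[0,0,0],[0,0,0],[0,0,0],[0,0,0],[0,0,0]],"dr":[[0,0,0],[0,0,0],[0,0,0],[0,0,0],[0,0,0],[0,0,0],[0,0,0],[0,0,0]],"grip":[0.6,0.6,0.6,0.6,0.6,0.6,0.6,0.6]}'
python3 -m jog '{"travel":[[-0.05,0,0],[-0.15,0,0],[-0.25,0,0],[-0.35,0,0],[-0.45,0,0],[-0.5,0,0.1],[-0.5,0,0.2],[-0.5,0,0.3]],"dr":[[0,0,0],[0,0,0],[0,0,0],[0,0,0],[0,0,0],[0,0,0],[0,0,0],[0,0,0]],"grip":[0.6,0.6,0.6,0.6,0.6,0.6,0.6,0.6]}'
python3 - <<'E'
from h import *
print(rows([462,-226,160],[0,0,-np.radians(9.5)]))
E
```

```text
t: 6.23
eef_pos: [480.3, 106.1, 66.3]
tcp_rot: [0.447, 0.548, -0.444, 0.55]
ft_force: [0.3, -0.6, -0.9]
grip_width: 51.2
t: 6.9
eef_pos: [495.8, 31.8, 192.3]
tcp_rot: [0.447, 0.548, -0.443, 0.551]
ft_force: [0.3, 0.5, -0.3]
grip_width: 51.2
(array([ 0.1266, -0.3464,  0.9808]), array([ 0.0528, -0.0003,  0.    ]))
```

```bash
python3 -m jog '{"travel":[[0,-0.345,0.98],[0,-0.345,0.98],[0,-0.345,0.98],[0,-0.345,0.98],[0.12,-0.345,0.98],[0.12,-0.345,0.98],[0.12,-0.345,0.98],[0.12,-0.345,0.98]],"dr":[[0.053,0,0],[0.053,0,0],[0.053,0,0],[0.053,0,0],[0.053,0,0],[0.053,0,0],[0.053,0,0],[0.053,0,0]],"grip":[0.6,0.6,0.6,0.6,0.6,0.6,0.6,0.6]}'
python3 - <<'E'
from h import *
print(at("top",302.7,214.9,40))
print(rows([465,-225,9],[0,0,0]));print(R.from_quat(manip.observe()['tcp_rot']).as_matrix().round(3))
o=[manip.snapshot(n) for n in("top","scene")]
g=cv2.cvtColor(o[0],cv2.COLOR_BGR2GRAY)
z=lambda i,u,v,w,h,k:cv2.resize(i[v:v+h,u:u+w],None,fx=k,fy=k,interpolation=cv2.INTER_CUBIC)
cv2.imwrite("pics/p4.png",np.hstack([z(o[0],105,165,95,75,4),z(o[0],270,175,55,75,4),z(o[1],235,215,45,75,4)]))
E
```

```text
t: 7.57
eef_pos: [460.5, -229.6, 160.4]
tcp_rot: [0.492, 0.508, -0.489, 0.51]
ft_force: [-0.2, -0.5, 0.3]
grip_width: 51.2
[ 465.1 -225.7   40. ]
(array([ 0.6056,  0.0162, -0.0173]), array([0., 0., 0.]))
[[ 0.004  0.999  0.037]
 [ 0.001  0.037 -0.999]
 [-1.     0.004 -0.001]]
```

View pics/p4.png

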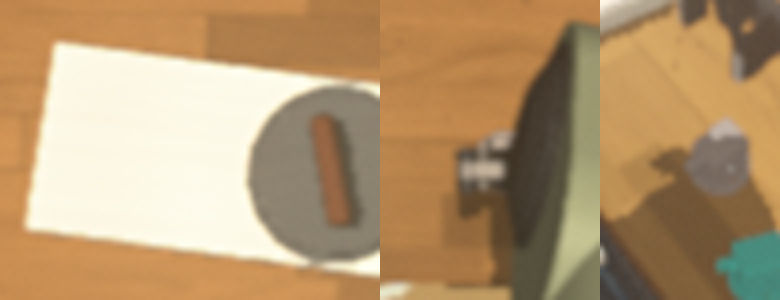

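The press covers the plate, with the handle centre at top px ~(187.6,207.1), and the gripper is over the grey knob. I'll check the press position numerically and descend on the knob.

```bash
python3 - <<'E'
from h import *
a=manip.snapshot("top");hsv=cv2.cvtColor(a,cv2.COLOR_BGR2HSV);g=cv2.cvtColor(a,cv2.COLOR_BGR2GRAY)
k=np.zeros_like(g);k[180:236,160:215]=((hsv[...,1]>100)&(g<120))[180:236,160:215]
n,l,s,c=cv2.connectedComponentsWithStats(k);i=1+s[1:,4].argmax();print(c[i],s[i],at("top",*c[i],88))
E
python3 -m jog '{"travel":[[0.1,0.016,-0.017],[0.2,0.016,-0.017],[0.3,0.016,-0.017],[0.4,0.016,-0.017],[0.5,0.016,-0.017],[0.57,0.016,-0.017],[0.6,0.016,-0.017],[0.6,0.016,-0.017]],"dr":[[0,0,0],[0,0,0],[0,0,0],[0,0,0],[0,0,0],[0,0,0],[0,0,0],[0,0,0]],"grip":[0.65,0.65,0.65,0.65,0.65,0.65,0.65,0.65]}'
python3 -m jog '{"travel":[[0,0,0],[0,0,0],[0,0,0],[0,0,0],[0,0,0],[0,0,0],[0,0,0],[0,0,0]],"dr":[[0,0,0],[0,0,0],[0,0,0],[0,0,0],[0,0,0],[0,0,0],[0,0,0],[0,0,0]],"grip":[0.25,0.25,0.25,0.25,0.25,0.25,0.25,0.25]}' 60
```

```text
[187.55555556 207.22807018] [183 194  10  27 171] [481. 103.  88.]
t: 8.38
eef_pos: [467.1, -218.9, 10.8]
tcp_rot: [0.491, 0.511, -0.487, 0.511]
ft_force: [-0.5, -0.2, -0.3]
grip_width: 55.4
t: 9.05
eef_pos: [467.9, -218.9, 12.2]
tcp_rot: [0.491, 0.51, -0.486, 0.512]
ft_force: [0.1, 2.5, 7.8]
grip_width: 27.1
```

The press at (481,103) is about 5 mm off the plate centre, which is within 15 mm. The grip on the knob reads 27 mm, so it's held. I'll lift it, turn it and bring it over the shaft.

```bash
python3 -m jog '{"travel":[[-0.05,0,0],[-0.15,0,0],[-0.25,0,0],[-0.35,0,0],[-0.42,0,0],[-0.45,0,0],[-0.45,0,0],[-0.45,0,0]],"dr":[[0,0,0],[0,0,0],[0,0,0],[0.04,0,0],[0.08,0,0],[0.08,0,0],[0.08,0,0],[0.08,0,0]],"grip":[0.25,0.25,0.25,0.25,0.25,0.25,0.25,0.25]}'
python3 - <<'E'
from h import *
s=manip.observe();M=R.from_quat(s['tcp_rot']).as_matrix();print(M.round(3),np.degrees(np.arctan2(M[1,1],M[0,1])))
print(rows([467.7,-22.5,105]))
E
```

```text
t: 9.72
eef_pos: [467.2, -219.1, 124.7]
tcp_rot: [0.55, 0.446, -0.546, 0.448]
ft_force: [-0.7, -0.0, -1.3]
grip_width: 27.0
[[ 0.007  0.979 -0.201]
 [ 0.002 -0.201 -0.979]
 [-1.     0.007 -0.004]] -11.624178256269936
(array([ 0.0807, -0.1571, -0.7706]), array([0., 0., 0.]))
```

```bash
python3 -m jog '{"travel":[[0,-0.03,-0.12],[0,-0.05,-0.25],[0,-0.08,-0.38],[0,-0.11,-0.52],[0,-0.13,-0.65],[0.04,-0.15,-0.74],[0.06,-0.157,-0.77],[0.06,-0.157,-0.77]],"dr":[[0.003,0,0],[0.003,0,0],[0.003,0,0],[0.003,0,0],[0.003,0,0],[0.003,0,0],[0.003,0,0],[0.003,0,0]],"grip":[0.25,0.25,0.25,0.25,0.25,0.25,0.25,0.25]}'
python3 -m jog '{"travel":[[0,0,0],[0,0,0],[0,0,0],[0,0,0]],"dr":[[0,0,0],[0,0,0],[0,0,0],[0,0,0]],"grip":[0.25,0.25,0.25,0.25]}'
python3 - <<'E'
from h import *
s=manip.observe();M=R.from_quat(s['tcp_rot']).as_matrix();print(np.degrees(np.arctan2(M[1,1],M[0,1])),M[:,0].round(3))
print(rows([467.7,-22.5,s['eef_pos'][2]])[0])
z=lambda i,u,v,w,h,k:cv2.resize(i[v:v+h,u:u+w],None,fx=k,fy=k,interpolation=cv2.INTER_CUBIC)
o=[np.mean([manip.snapshot(n).astype(float) for _ in range(4)],0).astype(np.uint8) for n in("top","scene")]
cv2.imwrite("pics/p5s.png",o[1]);cv2.imwrite("pics/p5t.png",o[0])
cv2.imwrite("pics/p5.png",np.hstack([z(o[1],205,170,50,60,8),z(o[0],215,185,50,60,8)]))
print(proj("scene",[[464.5,-22,62],[464.5,-22,40]]))
E
```

```text
t: 10.38
eef_pos: [466.6, -20.6, 108.4]
tcp_rot: [0.551, 0.446, -0.547, 0.446]
ft_force: [0.1, -0.2, -1.0]
grip_width: 27.3
t: 10.72
eef_pos: [466.7, -21.7, 108.4]
tcp_rot: [0.551, 0.445, -0.547, 0.446]
ft_force: [-0.1, -0.7, 0.3]
grip_width: 27.1
-11.889418120939599 [ 0.004  0.003 -1.   ]
[0.     0.0048 0.0024]
[[227.8 202.8]
 [228.3 207. ]]
```

View pics/p5.png

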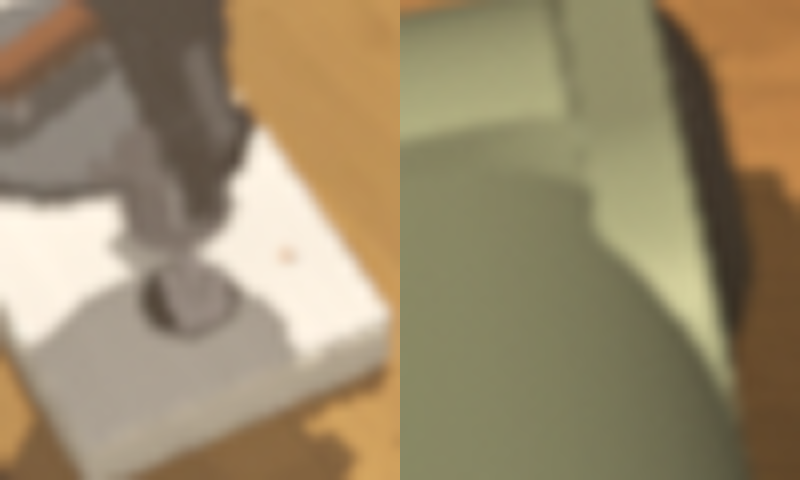

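The scene crop shows the knob hanging just above the shaft (flange rim ~(112..200,245), shaft ~(190,290)). I'll overlay the model outlines to read off the misfit.

Run:
```python
from h import *
im=cv2.imread("pics/p5s.png");k=16;u0,v0,w,h=210,190,46,36
c=cv2.resize(im[v0:v0+h,u0:u0+w],None,fx=k,fy=k,interpolation=cv2.INTER_CUBIC)
t=np.linspace(0,2*np.pi,90)
def circ(x,y,z,r,col):
    p=proj("scene",np.stack([x+r*np.cos(t),y+r*np.sin(t),0*t+z],1));q=((p-[u0,v0]+.5)*k).astype(int)
    cv2.polylines(c,[q],True,col,1)
circ(464,-21.7,96.2,24,(0,255,0));circ(464,-21.7,102.2,24,(0,255,0))
circ(464.5,-22,62,8,(0,0,255));circ(464.5,-22,40,18,(255,0,0))
yw=np.radians(-11.9);a=np.array([[-19,-14],[-19,14],[19,14],[19,-14]]);a=a@np.array([[np.cos(yw),np.sin(yw)],[-np.sin(yw),np.cos(yw)]])+[464,-21.7]
q=((proj("scene",np.c_[a,np.full(4,136.2)])-[u0,v0]+.5)*k).astype(int);cv2.polylines(c,[q],True,(0,255,255),1)
cv2.imwrite("pics/p6.png",c);print(c.shape)
```

```text
(576, 736, 3)
```

View pics/p6.png

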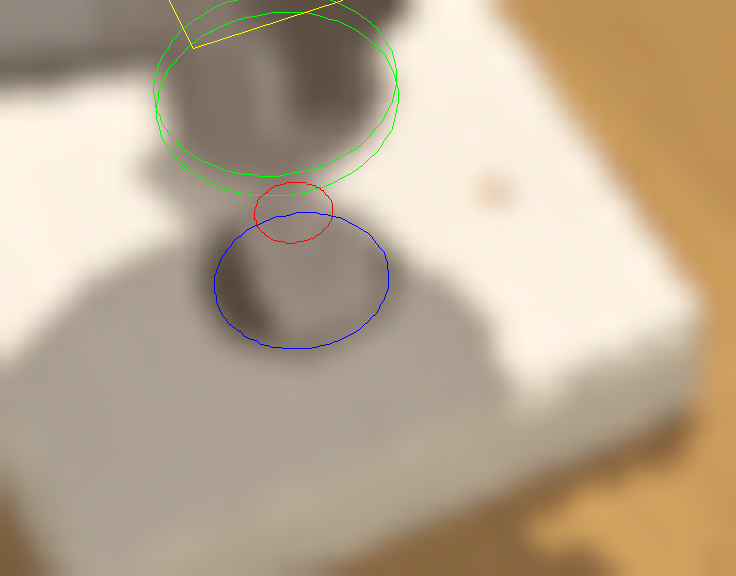

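The overlay confirms the shaft at (464.5,-22) to about 1 mm (blue collar fits). The knob looks within a few mm. I'll lower it and feel for contact.

```bash
python3 -m jog '{"travel":[[0.03,0.004,0.002],[0.06,0.004,0.002],[0.09,0.004,0.002],[0.12,0.004,0.002],[0.125,0.004,0.002],[0.125,0.004,0.002],[0.125,0.004,0.002]],"dr":[[0,0,0],[0,0,0],[0,0,0],[0,0,0],[0,0,0],[0,0,0],[0,0,0]],"grip":[0.25,0.25,0.25,0.25,0.25,0.25,0.25]}'
python3 -m jog '{"travel":[[0.01,0,0],[0.02,0,0],[0.028,0,0],[0.028,0,0],[0.028,0,0]],"dr":[[0,0,0],[0,0,0],[0,0,0],[0,0,0],[0,0,0]],"grip":[0.25,0.25,0.25,0.25,0.25]}'
python3 -c "
from h import *
s=manip.observe();print(s['eef_pos'],s['ft_force'],s['moment'])"
```

```text
t: 11.7
eef_pos: [467.6, -21.3, 77.1]
tcp_rot: [0.551, 0.446, -0.547, 0.446]
ft_force: [0.3, -0.3, -0.1]
grip_width: 27.1
t: 12.12
eef_pos: [467.6, -21.2, 70.0]
tcp_rot: [0.55, 0.446, -0.547, 0.446]
ft_force: [-0.1, 0.3, -0.8]
grip_width: 27.0
[467.57537937 -21.24796934  69.98524034] [-0.08618285  0.28364097 -0.79474028] [ 0.01400023 -0.06873491 -0.01584049]
```

No contact force even though the underside should be about 4 mm below the shaft tip, so it may be entering. I'll continue.

```bash
python3 -m jog '{"travel":[[0.01,0,0],[0.02,0,0],[0.028,0,0],[0.028,0,0],[0.028,0,0]],"dr":[[0,0,0],[0,0,0],[0,0,0],[0,0,0],[0,0,0]],"grip":[0.25,0.25,0.25,0.25,0.25]}'
python3 -c "
from h import *
s=manip.observe();print(s['eef_pos'],s['ft_force'],s['moment'])
z=lambda i,u,v,w,h,k:cv2.resize(i[v:v+h,u:u+w],None,fx=k,fy=k,interpolation=cv2.INTER_CUBIC)
cv2.imwrite('pics/p7.png',z(manip.snapshot('scene'),195,160,60,60,10))"
```

```text
t: 12.53
eef_pos: [467.5, -21.2, 62.9]
tcp_rot: [0.55, 0.446, -0.547, 0.446]
ft_force: [-0.2, -0.2, -0.8]
grip_width: 26.7
[467.49614068 -21.21902771  62.85527921] [-0.17728107 -0.17101945 -0.80224667] [ 0.0426092   0.01991696 -0.00630819]
```

View pics/p7.png

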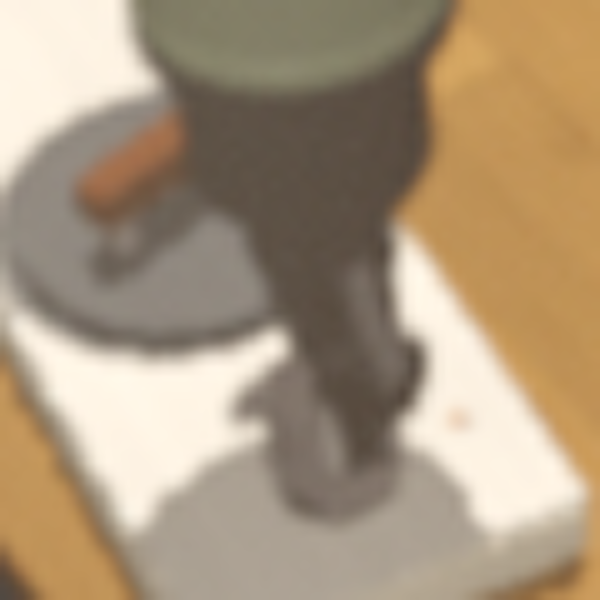

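The knob is over the shaft, flange at crop ~(335,490) and nose at (245,400), and there's no side force. I'll keep pressing: home is expected at TCP z≈60, the stop at ≈54.

```bash
python3 -m jog '{"travel":[[0.005,0,0],[0.01,0,0],[0.012,0,0],[0.012,0,0]],"dr":[[0,0,0],[0,0,0],[0,0,0],[0,0,0]],"grip":[0.25,0.25,0.25,0.25]}'
python3 -m jog '{"travel":[[0.005,0,0],[0.01,0,0],[0.01,0,0],[0.01,0,0]],"dr":[[0,0,0],[0,0,0],[0,0,0],[0,0,0]],"grip":[0.25,0.25,0.25,0.25]}'
python3 -m jog '{"travel":[[0.005,0,0],[0.01,0,0],[0.01,0,0],[0.01,0,0]],"dr":[[0,0,0],[0,0,0],[0,0,0],[0,0,0]],"grip":[0.25,0.25,0.25,0.25]}'
```

```text
t: 12.92
eef_pos: [467.6, -21.2, 59.9]
tcp_rot: [0.55, 0.446, -0.547, 0.446]
ft_force: [0.2, -0.2, 2.8]
grip_width: 27.2
t: 13.25
eef_pos: [467.7, -21.2, 57.4]
tcp_rot: [0.55, 0.446, -0.547, 0.446]
ft_force: [-1.4, -0.3, 4.7]
grip_width: 27.3
t: 13.58
eef_pos: [467.7, -21.2, 55.0]
tcp_rot: [0.55, 0.446, -0.547, 0.446]
ft_force: [-2.2, 0.5, 7.5]
grip_width: 27.1
```

The force follows the spring (2.8, 4.7, 7.5 N), beginning at the expected height. On to the stop.

```bash
python3 -m jog '{"travel":[[0.005,0,0],[0.006,0,0],[0.006,0,0],[0.006,0,0]],"dr":[[0,0,0],[0,0,0],[0,0,0],[0,0,0]],"grip":[0.25,0.25,0.25,0.25]}'
python3 -m jog '{"travel":[[0.003,0,0],[0.005,0,0],[0.005,0,0],[0.005,0,0]],"dr":[[0,0,0],[0,0,0],[0,0,0],[0,0,0]],"grip":[0.25,0.25,0.25,0.25]}'
```

```text
t: 13.92
eef_pos: [467.8, -21.2, 54.0]
tcp_rot: [0.551, 0.446, -0.547, 0.446]
ft_force: [-4.7, 1.3, 19.2]
grip_width: 27.1
t: 14.25
eef_pos: [467.9, -21.2, 53.7]
tcp_rot: [0.551, 0.445, -0.547, 0.446]
ft_force: [-9.7, 0.3, 36.8]
grip_width: 26.8
```

Stop reached: force rises steeply at z≈54. I'll ease the target back to the measured pose and take a final check.

```bash
python3 -m jog '{"travel":[[0,0,0],[0,0,0],[0,0,0],[0,0,0],[0,0,0],[0,0,0]],"dr":[[0,0,0],[0,0,0],[0,0,0],[0,0,0],[0,0,0],[0,0,0]],"grip":[0.25,0.25,0.25,0.25,0.25,0.25]}'
python3 -c "
from h import *
s=manip.observe();print(s['ft_force'],abs(s['qvel']).max(),R.from_quat(s['tcp_rot']).as_matrix()[:,0])
cv2.imwrite('pics/p8.png',cv2.resize(manip.snapshot('scene')[120:320,150:400],None,fx=3,fy=3,interpolation=cv2.INTER_CUBIC))"
```

```text
t: 14.75
eef_pos: [467.9, -21.2, 54.0]
tcp_rot: [0.551, 0.445, -0.547, 0.446]
ft_force: [-3.7, -0.3, 15.1]
grip_width: 27.2
[-3.67617547 -0.34222893 15.05222333] 0.0016558383606203233 [ 0.00489886  0.00206222 -0.99998587]
```

View pics/p8.png

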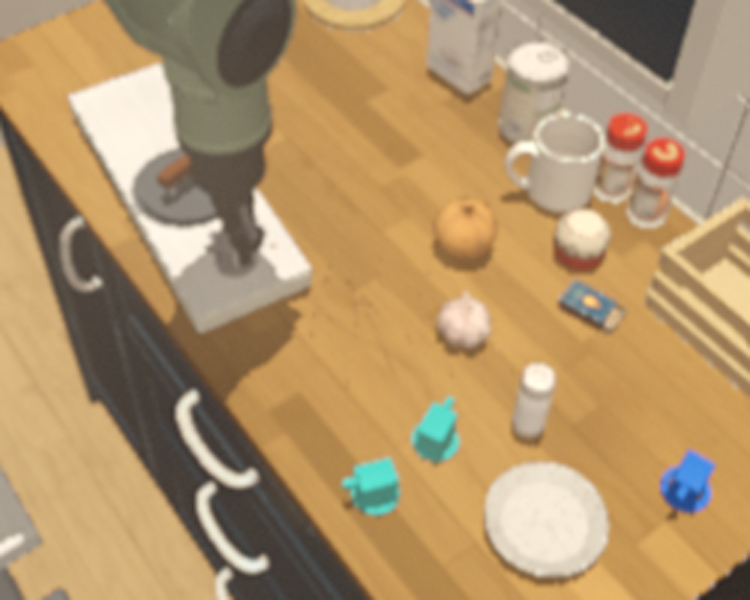

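The press is on the plate (crop ~(185,185)), the knob is held on the shaft (240,250), and the bystanders have not moved. It is holding at 15 N, above the ~10 N stop force.

```bash
python3 -c "
from cell import manip
print(manip.close_job())"
```

```text
the job is handed in; nothing more can be done
None
```

The job is handed in at about 15 s on the robot clock, with the gripper still holding the knob pressed in; no verdict came back.

- **Press:** I gripped it by its bar at 20 N and slid it at constant height onto the heating plate, then released it. The camera put it at about (481, 103) mm against plate-centre estimates of (479–481, 107–108.5). That is about 5 mm off centre, with 15 mm allowed.
- **Knob:** I gripped the grey one across its 28 mm width. I turned it to about −12°, matching the shaft's flat as read from the pictures, and lowered it onto the shaft without side force.
- **Pressing in:** The spring force began at tool height 60 mm, where I expected the knob to be home. It rose 2.8, 4.7 and 7.5 N, then climbed steeply at 54 mm, which is the full 6 mm of travel.
- **Last check:** The knob is held at 54.0 mm with 15 N down, tool upright and still. In the last picture the spoon rest, garlic and shaker look unmoved.

Three things disagreed or were less certain:

- **Tool position:** it sometimes ended up to 6 mm from where I commanded it.
- **Overshoot:** one step pushed to about 37 N at the stop before I eased back.
- **Seating and turn:** I judged both from the forces, the heights and a rather blurred camera view, since nothing measures them directly.

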